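Pour dowel pins into a grooved inspection tray

ROBOT

A 6-joint arm with a two-finger parallel gripper is mounted at the origin on the work surface. World frame = base frame: x ahead of the robot, y to its left, z up, the work surface at z = 0. Lengths are in m, angles in rad, forces in N, time in s.
With the tool pointing down it reaches from about 0.375 to 0.9 m from the base axis. Payload 3.1 kg.
Tool frame: the origin (TCP) lies midway between the tips of the shut fingers; the grasp point (between the pads) lies 19 mm behind it; z points along the fingers, y is the line along which they close (so a half turn about z gives the same grasp; the last joint's range is limited). The gripper opens to 87 mm and grips with 3 to 60 N. Pads are 19 mm wide; open, the fingers measure 117 mm over their backs; the gripper's body (75 mm by 190 mm) begins 51 mm behind the grasp point.
Start: joints at [1.081, 0.527, 1.433, -0, 1.181, -0.178], TCP at [0.192, 0.595, 0.223] pointing down, gripper open.
Joint ranges: [-3.08, 3.08], [-0.75, 2.2], [0.22, 2.44], [-1.43, 4.57], [0, 2.65], [-2.85, 2.85]. Speed limits (rad/s): [2.79, 2.79, 3.14, 3.14, 3.14, 3.14].

INTERFACE

Orientations are given as a unit quaternion [x, y, z, w].
In Python, from rig import status, imaging, order gives the robot as it stands.
- The arm moves only by the tool arm_command, never from a script. Its argument "deltas" is one flat list of numbers, 5 for each row, row after row: the opening, from -1 (shut) to 1 (fully open), so that 0 is half open, then the shift along the tool's x, y, z in m, then the turn about the tool's z in rad. In form: [gripper, tx, ty, tz, roll, gripper, tx, ty, tz, roll, ...]. A call has 1 to 12 rows; each row shifts and turns the commanded pose from where the row before left it, along the tool's axes as they then stand; what a row does not reach is not made up. A row lasts 1/8 s, in which the tool goes at most 62.5 mm and 10.7 degrees, less where a joint would pass 70% of its speed; a pose out of reach is approached as far as the arm can. A call with a gripper value outside its range is refused whole. The fingers move at their own pace and stop on an object; "newtons" is the grip in N (left out, the last holds). Time passes only in rows, so rows that do not move let the fingers close. It gives the time, the measured TCP pose, the force, the opening and the grip force at its end, in the units of the state.
- status.get_obs(): the state, without advancing time (a new reading comes with each control period).
- imaging.camera(name): name is "scene" or "top" or "wrist"; returns (picture, depth): 384x512x3 uint8, red, green, blue; 384x512 float32, m along the optical axis (not along the pixel's ray), 0 where there is no reading.
- imaging.camera_params(name): a dict with "intrinsics" (3x3 intrinsics, pixels), "k1" (the pictures are not rectified: a ray, as slopes to the right and down, at radius r is drawn at 1 + k1 r^2 times it, then the intrinsics apply), "camera_from_world" (4x4, takes a point from world to camera coordinates). Camera axes: x right, y up, looking along -z (the intrinsics and any distortion apply to the point x, -y, -z); pixel columns grow to the right and rows downward; lengths in m; the calibration is good to about 2 mm. A picture is of the moment at which its call begins: read the wrist's pose just before it. camera_params takes no time and is no camera call; for the wrist camera it gives the pose at the moment of the call.
- order.hand_in(): hands the job in; it is judged then, once.
The state is a dict: "time": time; "q": joint angles; "joint_velocities": joint speeds; "joint_torque": joint torques, N m; "position": TCP position; "tool_rot": TCP orientation; "ft_force": force on the tool from outside, world axes, zero at the start; "moment": the same for the moment, N m; "grip_width": finger opening in m; "grip_force": force on a finger pad.
Only numpy, scipy, OpenCV 4.12 (cv2) and the standard library are available. Lean on these libraries where they do the work, as an engineer would, in place of code of your own. Each camera call takes 0.05 s, during which the arm holds its last target. There are 200 camera calls.

TASK

Pick up the blue scoop by its upright tab with the four steel dowel pins in it, bring its lip close over the open sloped end of the green tray before tipping it, and pour the pins so that they roll into the tray's grooves. Any pin left lying on top must be rolled on into a free groove, so that all four lie fully down, one to a groove; spill none on the bench. Put the empty scoop back down upright on the bench, and leave the flange, the oil bottle and the deburring tool where they are.

Things in the scene. Friction and masses are not known exactly. Their poses are not given: they have to be found in the camera images.
- tray: Green tray, fixed, 240 long (x) x 122 wide (y). Origin: centre of its underside, z up. Side walls 48 high, 112 apart inside. At both ends, from x = -68.5 and 68.5 outward, a slope rises 10 degrees from z = 25 to z = 34 at x = 118. The +x end has an end wall 54 high and 5 thick; the -x end (infeed) has no wall above its slope, so a scoop's lip can reach in
- tray_grooves (a point): Middle of the tray's grooves, level with the ridge tops, 25 above the tray's origin; axes as the tray's. Five grooves run along y, centred at x = -52, -26, 0, 26, 52, each 19 wide and 15 deep between ridges 7 wide. A pin fully down is centred 7 below this level, one lying on top 7 or more above it. Pushed along x, a pin on top rolls over filled grooves and drops into an empty one
- tray_infeed (a point): Middle of the top edge of the infeed slope: x = -118, z = 34 in the tray's frame, axes as the tray's (x points down the slope, towards the grooves)
- scoop: Blue plastic scoop, 200 g, loose, 93 long (x) x 101 wide (y). Origin: centre of its underside, z up. Open at its +x end (lip). Its floor (4 thick) rises 8 degrees from z = 6 at the back to z = 18 at the lip, so level it keeps the pins against its back wall; they roll out when the lip is tipped down some 15 degrees or more. Side walls 26 above the floor. Loaded up to 0.85 kg: grip firmly
- scoop_lip (a point): Middle of the scoop's lip, upper face of the floor: 49 ahead (x), 18 above the scoop's origin
- scoop_tab (a point): Grip point in the middle of the scoop's tab, 20 below its top edge: -40 in x, 78 above the scoop's origin; axes as the scoop's. The tab is 44 wide (y), 8 thick (x), and stands on the 40 high back wall up to 98 above the bench. Pinch it across its 8 mm thickness (along the scoop's x) from above
- pin1: Steel dowel pin no. 1, a plain round rod 16 in diameter, 90 long, about 140 g, lightly oiled (friction about 0.2); origin at its centre, its y along the rod. At the start it lies across the scoop, nearest the back wall
- pin2: Steel dowel pin no. 2, a plain round rod 16 in diameter, 90 long, about 140 g, lightly oiled (friction about 0.2); origin at its centre, its y along the rod. At the start it lies across the scoop, second from the back wall
- pin3: Steel dowel pin no. 3, a plain round rod 16 in diameter, 90 long, about 140 g, lightly oiled (friction about 0.2); origin at its centre, its y along the rod. At the start it lies across the scoop, third from the back wall
- pin4: Steel dowel pin no. 4, a plain round rod 16 in diameter, 90 long, about 140 g, lightly oiled (friction about 0.2); origin at its centre, its y along the rod. At the start it lies across the scoop, nearest the lip
- flange: Round turned aluminium flange, 104 in diameter, 55 high, standing on the bench; origin centre of its underside. Bystander
- oil: Amber oil bottle, 52 in diameter, 130 high, standing; origin centre of its underside. Bystander
- scraper: Deburring tool like a screwdriver, 170 long, lying on the bench along its x. Bystander
Things that resemble listed ones, but are neither listed nor needed, are in the scene too. Of the things like the scoop, leave any that is turquoise; of the rest the larger one is meant. Leave any purple look-alike of the pin3 alone.

How it is judged:
On the way, in this order (a step that is already met when the one before it is completed fails the run):
1. The scoop is lifted off the bench with all four pins in it (height (world z) of scoop above 0.03 m and distance between each of pin1, pin2, pin3, pin4 and scoop below 0.065 m), for 0.1 s.
2. The scoop is tipped (more than 14 degrees) with its lip over the tray (angle between scoop's own z axis and vertical above 0.25 rad and x of scoop_lip in the frame of tray between -0.14 and 0.14 m and y of scoop_lip in the frame of tray between -0.05 and 0.05 m), for 0.1 s.
At the end, for the whole second after the job is handed in: All four pins lie at rest fully down in grooves of the tray, one to a groove (centre 14 to 22 mm above the tray's underside, within 20 mm of its middle across, along the groove to 0.1 rad); the scoop stands upright (to 0.1 rad) and at rest on the bench (z of pin1 in the frame of tray between 0.014 and 0.022 m and x of pin1 in the frame of tray between -0.066 and 0.066 m and y of pin1 in the frame of tray between -0.02 and 0.02 m and angle between the y axis of each of pin1, pin2, pin3, pin4 and the y axis of tray, either way round below 0.1 rad and linear speed of each of pin1, pin2, pin3, pin4, scoop below 0.02 m/s and z of pin2 in the frame of tray between 0.014 and 0.022 m and x of pin2 in the frame of tray between -0.066 and 0.066 m and y of pin2 in the frame of tray between -0.02 and 0.02 m and z of pin3 in the frame of tray between 0.014 and 0.022 m and x of pin3 in the frame of tray between -0.066 and 0.066 m and y of pin3 in the frame of tray between -0.02 and 0.02 m and z of pin4 in the frame of tray between 0.014 and 0.022 m and x of pin4 in the frame of tray between -0.066 and 0.066 m and y of pin4 in the frame of tray between -0.02 and 0.02 m and angle between scoop's own z axis and vertical below 0.1 rad and height (world z) of scoop between -0.006 and 0.006 m); the robot touches nothing.
It fails at once if The turned flange is moved by more than 40 mm (distance of flange from where it was at the start of the episode above 0.04 m).
It fails at once if The oil bottle is moved by more than 40 mm (distance of oil from where it was at the start of the episode above 0.04 m).
It fails at once if The deburring tool is moved by more than 40 mm (distance of scraper from where it was at the start of the episode above 0.04 m).
It fails at once if A pin is spilled on the bench (height (world z) of any of pin1, pin2, pin3, pin4 below 0.011 m).
It fails at once if The scoop is tipped by more than 23 degrees while its lip is more than 100 mm above the bench (pins dropped, not rolled) (angle between scoop's own z axis and vertical above 0.4 rad and height (world z) of scoop_lip above 0.1 m and distance between pin4 and scoop below 0.08 m).
It also fails if it takes over 64 s, if anything falls off the work surface, if the arm or the gripper's body presses on something with over 40 N, if the wrist force passes 120 N, or if a joint passes its speed limit or range.

## Working session

There is one attempt and no reset: what is moved stays moved. The work goes in short steps, Python scripts to look and compute and a tool call to move; the robot and the scene stay as the last step left them, time stands still between calls to the robot, and variables do not carry over. Pictures are saved under pics/ and viewed, at most 10 in all, crops included, and the job is handed in when it is done.

Besides the shell and the picture viewer there is one more tool, called by a JSON object that holds its "op" and its "data", one argument or row to a line. arm_command: Moves the arm, as the interface text tells. Its arguments: {"type":"object","properties":{"deltas":{"type":"array"},"newtons":{"type":"number"}},"required":["deltas"]}

```bash
mkdir -p pics; ls; cat > h.py <<'E'
import numpy as np, cv2
from rig import status, imaging, order
def shot(name,fn=None):
    P=imaging.camera_params(name); im,d=imaging.camera(name)
    if fn: cv2.imwrite(f'pics/{fn}.png',im[:,:,::-1])
    np.savez(f'{name}.npz',im=im,d=d,K=P['intrinsics'],k1=P['k1'],T=P['camera_from_world'])
    return im,d,P
def world(P,d):
    """HxWx3 world coords from depth"""
    K=np.array(P['intrinsics']);k1=float(P['k1']);T=np.array(P['camera_from_world'])
    h,w=d.shape;u,v=np.meshgrid(np.arange(w),np.arange(h))
    xd=(u-K[0,2])/K[0,0];yd=(v-K[1,2])/K[1,1];x,y=xd.copy(),yd.copy()
    for _ in range(8):
        s=1+k1*(x*x+y*y);x,y=xd/s,yd/s
    c=np.stack([x*d,-y*d,-d],-1)
    W=(c-T[:3,3])@T[:3,:3]; W[d==0]=np.nan
    return W
E
python3 - <<'E'
from h import *
s=status.get_obs();print(s)
a,d,P=shot('scene','s0');b,d2,P2=shot('top','t0')
print(P2)
E
```

```text
pics
{'time': 0.0, 'q': array([ 1.08046189e+00,  5.28451678e-01,  1.43388947e+00, -2.03532822e-05,
        1.18137948e+00, -1.78537882e-01]), 'joint_velocities': array([ 0.00096887, -0.00076619,  0.00049604, -0.00099072,  0.00141487,
       -0.00160297]), 'joint_torque': array([ 1.97054243e-05, -4.40033340e+01, -1.76591241e+01,  6.33000769e-02,
        5.80991060e-02, -1.44478104e-04]), 'position': array([0.19138524, 0.59421779, 0.22158461]), 'tool_rot': array([ 1.55263633e-01,  9.87872498e-01, -1.00812575e-03, -3.40350102e-04]), 'ft_force': array([-0.06146461,  0.02531974,  0.34455268]), 'moment': array([ 0.0095032 , -0.03686648,  0.02566638]), 'grip_force': 0.0, 'grip_width': 0.08687056613205142}
{'intrinsics': array([[410.309628  ,   0.        , 252.0473559 ],
       [  0.        , 410.309628  , 192.70688801],
       [  0.        ,   0.        ,   1.        ]]), 'k1': -0.019821820862122856, 'camera_from_world': array([[-0.02385835, -0.99949475, -0.02100039,  0.1043024 ],
       [ 0.99599884, -0.02557405,  0.08562876, -0.56858163],
       [-0.08612256, -0.0188734 ,  0.99610577, -0.90914409],
       [ 0.        ,  0.        ,  0.        ,  1.        ]])}
```

```bash
python3 - <<'E'
import cv2
a=cv2.imread('pics/t0.png');cv2.imwrite('pics/t0b.png',cv2.resize(a,(800,600),interpolation=cv2.INTER_CUBIC))
E
```

```text
(no output)
```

View pics/t0b.png

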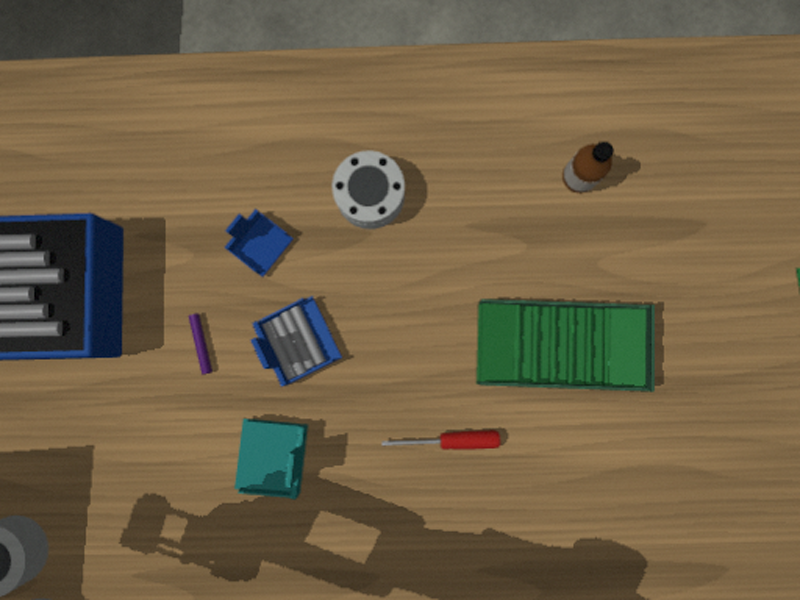

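View pics/s0.png

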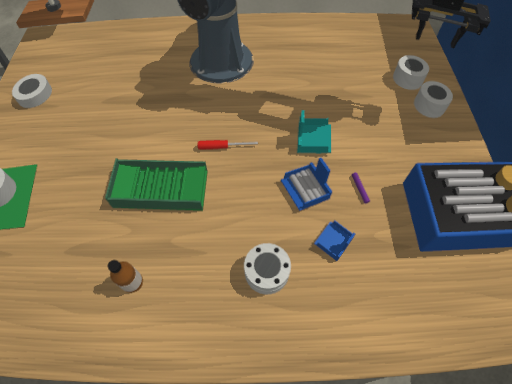

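```bash
cat > m.py <<'E'
from h import *
def load(n):
    z=np.load(n+'.npz');P=dict(intrinsics=z['K'],k1=z['k1'],camera_from_world=z['T']);return z['im'],world(P,z['d'])
if __name__=='__main__':
    im,W=load('top');hsv=cv2.cvtColor(im,cv2.COLOR_RGB2HSV)
    print('bench z',np.nanmedian(W[150:200,220:280,2]))
    def rep(n,m):
        p=W[m].astype(np.float32);p=p[~np.isnan(p[:,0])]
        r=cv2.minAreaRect(p[:,:2].copy());print(n,len(p),r,'z',np.percentile(p[:,2],[5,50,95]).round(3));return p
    def roi(x0,y0,x1,y1):
        m=np.zeros(im.shape[:2],bool);k=.64;m[int(y0*k):int(y1*k),int(x0*k):int(x1*k)]=1;return m
    H,S,V=[hsv[...,i] for i in range(3)]
    g=(H>45)&(H<75)&(S>100)&roi(460,280,680,410)
    rep('tray',g);rep('traywall',g&(W[...,2]>.038))
    b=(H>100)&(H<125)&(S>120)&roi(235,285,365,395)
    rep('scoop',b);p=rep('tab',b&(W[...,2]>.06));print(p.mean(0))
    p=rep('tabtop',b&(W[...,2]>.088));print(p.mean(0))
    pins=(S<60)&roi(255,295,345,385)&(W[...,2]>.01);rep('pins',pins)
    for n,r in dict(flange=(325,145,410,235),oil=(555,135,620,200),scr=(375,420,510,460)).items():
        rep(n,roi(*r)&(W[...,2]>.012))
E
python3 m.py
```

```text
bench z 0.0001295670884568005
tray 5978 ((0.5015922784805298, -0.1519809067249298), (0.24140509963035583, 0.11920274049043655), 86.44841003417969) z [0.008 0.025 0.048]
traywall 546 ((0.5015742182731628, -0.15227150917053223), (0.24082279205322266, 0.11920274049043655), 86.44841003417969) z [0.04  0.048 0.055]
scoop 865 ((0.5135709643363953, 0.2417232096195221), (0.10061948746442795, 0.11389056593179703), 24.657955169677734) z [0.013 0.022 0.098]
tab 145 ((0.5003607869148254, 0.2700147330760956), (0.04378775879740715, 0.007893722504377365), 25.079992294311523) z [0.064 0.096 0.1  ]
[0.5001091  0.26839936 0.08860423]
tabtop 92 ((0.49995285272598267, 0.2699328660964966), (0.04298871010541916, 0.0076754228211939335), 24.585308074951172) z [0.091 0.098 0.1  ]
[0.49987334 0.2694436  0.09696738]
pins 1071 ((0.5197657942771912, 0.22879275679588318), (0.10116036981344223, 0.0867217481136322), 24.708900451660156) z [0.018 0.025 0.031]
flange 1795 ((0.7364761233329773, 0.12287714332342148), (0.10121648758649826, 0.10419774055480957), 88.61345672607422) z [0.039 0.055 0.058]
oil 701 ((0.751660168170929, -0.18774983286857605), (0.05175694823265076, 0.042462002485990524), 46.471187591552734) z [0.024 0.087 0.131]
scr 507 ((0.3674478530883789, 0.027852170169353485), (0.024643218144774437, 0.1667901873588562), 1.588262915611267) z [0.014 0.022 0.027]
```

```bash
python3 - <<'E'
import cv2,numpy as np
a=cv2.imread('pics/t0.png')[185:255,150:230];b=cv2.imread('pics/s0.png')[150:215,275:345]
a=cv2.resize(a,(400,350),interpolation=cv2.INTER_CUBIC);b=cv2.resize(b,(377,350),interpolation=cv2.INTER_CUBIC)
cv2.imwrite('pics/c0.png',np.hstack([a,b]))
E
```

```text
(no output)
```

View pics/c0.png

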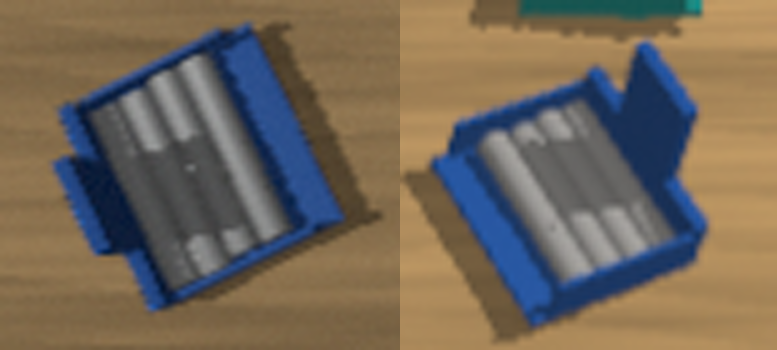

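The top view puts the loaded scoop's tab at (0.500, 0.270), with its lip facing right. The tray's open end is at its left. The tool can't be pitched, so I'll grip the tab by its 44 mm edges: held hard it stays level, and eased off it can pivot lip-down at the tray.

{"op": "arm_command", "data": {
  "deltas": [1,0,0,0,0.165,1,0,0,0,0.165,1,0,0,0,0.165,1,0,0,0,0.165,1,0,0,0,0.165,1,-0.05,0.017,0,0,1,-0.05,0.017,0,0,1,-0.05,0.017,0,0,1,-0.05,0.017,0,0,1,-0.05,0.017,0,0,1,-0.05,0.017,0,0,1,-0.05,0.017,0,0],
  "newtons": 60
}}

```text
time: 1.6
position: [0.4476, 0.3259, 0.2222]
tool_rot: [0.538, 0.843, -0.0, -0.0]
ft_force: [0.5, 0.5, 0.2]
grip_width: 0.0873
grip_force: 0.0
```

```bash
cat > go.py <<'E'
import sys,numpy as np
from rig import status
from scipy.spatial.transform import Rotation as R
def go(x,y,z,ydir):
    s=status.get_obs();r=R.from_quat(s['tool_rot']);M=r.as_matrix()
    d=M.T@(np.array([x,y,z])-s['position'])
    yaw=np.degrees(np.arctan2(M[1,1],M[0,1]));e=(yaw-ydir+90)%180-90
    print('t',round(s['time'],2),'pos',s['position'].round(4),'yaw',yaw.round(2),'tilt',M[:,2].round(4),'F',s['ft_force'].round(2),'M',s['moment'].round(2),'w',round(s['grip_width'],4),'gf',round(s['grip_force'],1))
    print('tool delta before roll',d.round(4),'roll',np.radians(e).round(4)); a=np.radians(e);c,sn=np.cos(a),np.sin(a)
    print('tool delta after roll',(np.array([[c,sn,0],[-sn,c,0],[0,0,1]])@d).round(4))
if __name__=='__main__': go(*map(float,sys.argv[1:]))
E
python3 go.py 0.5 0.27 0.057 24.8
```

```text
t 1.6 pos [0.4476 0.3259 0.2222] yaw 24.86 tilt [-6.e-04 -1.e-04 -1.e+00] F [0.51 0.45 0.18] M [-0.07 -0.04  0.03] w 0.0873 gf 0.0
tool delta before roll [-0.0727  0.0241  0.1652] roll 0.0011
tool delta after roll [-0.0727  0.0242  0.1652]
```

{"op": "arm_command", "data": {
  "deltas": [1,-0.036,0.012,0,0,1,-0.0365,0.012,0.02,0,1,0,0,0.05,0,1,0,0,0.045,0,1,0,0,0.03,0,1,0,0,0.02,0,1,0,0,0,0]
}}

```text
time: 2.48
position: [0.4976, 0.2711, 0.0557]
tool_rot: [0.538, 0.843, -0.002, -0.002]
ft_force: [1.0, -0.1, 0.1]
grip_width: 0.0868
grip_force: 0.0
```

```bash
python3 go.py 0.5 0.27 0.057 24.8; python3 - <<'E'
from h import *
im,d,P=shot('wrist','w1'); shot('scene')
E
```

```text
t 2.48 pos [0.4976 0.2711 0.0557] yaw 24.86 tilt [-0.0045 -0.0014 -1.    ] F [ 1.03 -0.14  0.1 ] M [-0.07 -0.02  0.04] w 0.0868 gf 0.0
tool delta before roll [-0.002   0.0017 -0.0013] roll 0.001
tool delta after roll [-0.002   0.0017 -0.0013]
```

View pics/w1.png

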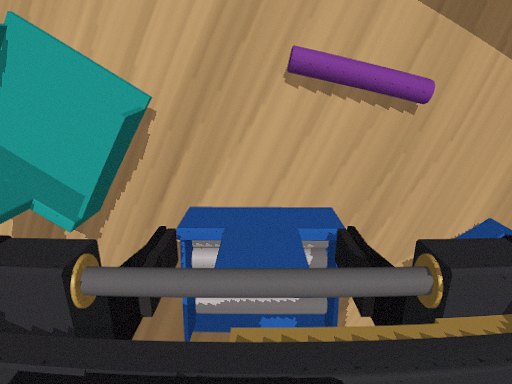

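The wrist view shows the tab centred between the two fingers, at about column 262. Next I'll close on it and lift slightly as a test.

{"op": "arm_command", "data": {
  "deltas": [1,-0.002,0.001,0,0,-1,0,0,0,0,-1,0,0,0,0,-1,0,0,0,0,-1,0,0,0,0,-1,0,0,0,0,-1,0,0,0,0,-1,0,0,0,0],
  "newtons": 60
}}

```text
time: 3.58
position: [0.5008, 0.2703, 0.0575]
tool_rot: [0.538, 0.843, -0.0, -0.0]
ft_force: [-0.4, -0.6, 0.9]
grip_width: 0.0433
grip_force: 60.0
```

{"op": "arm_command", "data": {
  "deltas": [-1,0,0,-0.002,0,-1,0,0,-0.002,0,-1,0,0,-0.002,0,-1,0,0,0,0]
}}

```text
time: 4.08
position: [0.5007, 0.2703, 0.0635]
tool_rot: [0.538, 0.843, -0.0, -0.0]
ft_force: [0.5, 0.1, -6.7]
grip_width: 0.0436
grip_force: 60.0
```

```bash
cat > tab.py <<'E'
from h import *
# scoop tilt from scene depth: side/blue points near given xy
def plane():
    im,d,P=shot('top'); W=world(P,d); return im,W
E
python3 go.py 0.5 0.27 0.057 24.8; python3 - <<'E'
from h import *
im,d,P=shot('scene');W=world(P,d);hsv=cv2.cvtColor(im,cv2.COLOR_RGB2HSV)
o=np.array([.517,.234]);ex=np.array([.4195,-.9078]);ey=np.array([.9078,.4195])
L=(W[...,:2]-o);u=L@ex;v=L@ey
m=(u>.03)&(u<.052)&(abs(v)<.04)&(hsv[...,0]>100)&(hsv[...,0]<125)&(hsv[...,1]>120)&(W[...,2]>.008)
p=np.c_[u[m],v[m],W[m][:,2]];p=p[p[:,0].argsort()]
print(len(p)); print(np.polyfit(p[:,0],p[:,2],1), p[::max(1,len(p)//15)].round(4))
E
```

```text
t 4.08 pos [0.5007 0.2703 0.0635] yaw 24.86 tilt [-2.e-04 -0.e+00 -1.e+00] F [ 0.53  0.15 -6.7 ] M [ 0.15  0.1  -0.01] w 0.0436 gf 60.0
tool delta before roll [ 0.0001 -0.0008  0.0065] roll 0.0011
tool delta after roll [ 0.0001 -0.0008  0.0065]
177
[0.13700829 0.01617645] [[ 0.0302 -0.0281  0.0219]
 [ 0.0313  0.0212  0.0218]
 [ 0.0324  0.0076  0.0218]
 [ 0.0335 -0.0273  0.0204]
 [ 0.0346  0.0118  0.0198]
 [ 0.0356 -0.0076  0.0213]
 [ 0.0369  0.031   0.0212]
 [ 0.0378 -0.0034  0.0192]
 [ 0.039   0.0196  0.0202]
 [ 0.0405 -0.0151  0.0237]
 [ 0.0412 -0.0354  0.0241]
 [ 0.0425  0.0152  0.0211]
 [ 0.0434  0.0373  0.0211]
 [ 0.0448  0.0188  0.0235]
 [ 0.0458  0.005   0.0231]
 [ 0.0468  0.0118  0.0242]
 [ 0.0475 -0.0129  0.0222]]
```

{"op": "arm_command", "data": {
  "deltas": [-1,0,0,-0.006,0,-1,0,0,-0.01,0,-1,0,0,-0.012,0,-1,0,0,-0.012,0,-1,0,0,-0.012,0,-1,0,0,-0.008,0.05,-1,0,0,0,0.09,-1,0,0,0,0.1,-1,0,0,0,0.1,-1,0,0,0,0.1,-1,0,0,0,0.055,-1,0,0,0,0]
}}

```text
time: 5.62
position: [0.501, 0.2703, 0.1241]
tool_rot: [0.728, 0.685, 0.0, 0.0]
ft_force: [0.5, 0.4, -7.6]
grip_width: 0.0433
grip_force: 60.0
```

```bash
python3 go.py 0.511 -0.002 0.123 -3.55
```

```text
t 5.62 pos [0.501  0.2703 0.1241] yaw -3.46 tilt [ 7.e-04  2.e-04 -1.e+00] F [ 0.51  0.41 -7.57] M [ 0.11  0.04 -0.03] w 0.0433 gf 60.0
tool delta before roll [-0.2712  0.0264  0.0011] roll 0.0016
tool delta after roll [-0.2712  0.0269  0.0011]
```

{"op": "arm_command", "data": {
  "deltas": [-1,-0.01,0.001,0,0,-1,-0.02,0.002,0,0,-1,-0.028,0.003,0,0,-1,-0.03,0.003,0,0,-1,-0.03,0.003,0,0,-1,-0.03,0.003,0,0,-1,-0.03,0.003,0,0,-1,-0.03,0.003,0,0,-1,-0.028,0.0025,0,0,-1,-0.02,0.002,0,0,-1,-0.01,0.001,0,0,-1,-0.005,0,0,0]
}}

```text
time: 7.12
position: [0.5105, -0.0028, 0.1236]
tool_rot: [0.729, 0.685, -0.0, -0.0]
ft_force: [0.0, 0.7, -7.4]
grip_width: 0.0437
grip_force: 60.0
```

```bash
python3 go.py 0.511 -0.002 0.123 -3.55; cat > see.py <<'E'
from h import *
import sys
C=np.array([.5016,-.152]);ex=np.array([-.0619,-.9981]);ey=np.array([.9981,-.0619])
def tr(W):
    L=W[...,:2]-C; return np.stack([L@ex,L@ey,W[...,2]],-1)
def both(tag):
    a,d,P=shot('scene');b,d2,P2=shot('top')
    a2=cv2.resize(a[130:250,60:240],(600,400)[:2],interpolation=cv2.INTER_CUBIC)
    b2=cv2.resize(b[150:290,230:440],(600,400),interpolation=cv2.INTER_CUBIC)
    v=np.vstack([cv2.resize(a2,(450,300)),cv2.resize(b2,(450,300))]);cv2.imwrite(f'pics/{tag}.png',v[:,:,::-1])
    return (a,tr(world(P,d))),(b,tr(world(P2,d2)))
def bluefit(a,T,u0=-.12,u1=-.02):
    hsv=cv2.cvtColor(a,cv2.COLOR_RGB2HSV)
    m=(hsv[...,0]>100)&(hsv[...,0]<125)&(hsv[...,1]>120)&(T[...,2]>.02)&(abs(T[...,1])<.07)&(T[...,0]>-.25)&(T[...,0]<.05)
    return T[m]
E
python3 - <<'E'
from see import *
s,t=both('a1')
for a,T in (s,t):
    p=bluefit(a,T);print(len(p),'x',p[:,0].min(),p[:,0].max(),'y',np.percentile(p[:,1],[0,2,98,100]),'z',np.percentile(p[:,2],[1,99]))
    q=p[(p[:,0]>-.085)&(abs(p[:,1])<.04)];print(len(q),len(q)>3 and np.polyfit(q[:,0],q[:,2],1))
    print(q[::max(1,len(q)//8)].round(4))
    r=cv2.minAreaRect(p[:,:2].astype(np.float32));print(r)
E
```

```text
t 7.12 pos [ 0.5105 -0.0028  0.1236] yaw -3.57 tilt [-2.e-04  1.e-04 -1.e+00] F [ 0.    0.7  -7.45] M [ 0.08  0.   -0.03] w 0.0437 gf 60.0
tool delta before roll [0.0008 0.0005 0.0006] roll -0.0003
tool delta after roll [0.0008 0.0005 0.0006]
448 x -0.15658291118244688 -0.0629673548224857 y [-0.04958636 -0.04763469  0.05161946  0.0520094 ] z [0.07468376 0.16502776]
136 [0.12563941 0.09047215]
[[-0.0654 -0.0399  0.0836]
 [-0.0675 -0.025   0.0833]
 [-0.0687 -0.0121  0.0802]
 [-0.0633  0.0028  0.0803]
 [-0.0659  0.0143  0.0849]
 [-0.0688  0.019   0.0833]
 [-0.0719  0.0243  0.0827]
 [-0.0722  0.0289  0.081 ]]
((-0.10978200286626816, 0.0012003593146800995), (0.09352881461381912, 0.10165726393461227), 0.0782850831747055)Traceback (most recent call last):
  File "<stdin>", line 4, in <module>
    return umr_minimum(a, axis, None, out, keepdims, initial, where)
ValueError: zero-size array to reduction operation minimum which has no identity
```

View pics/a1.png

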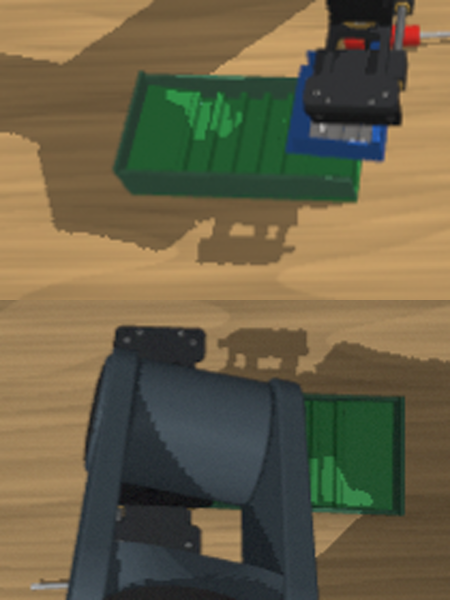

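{"op": "arm_command", "data": {
  "deltas": [-1,0,0,0.006,0,-1,0,0,0.009,0,-1,0,0,0.009,0,-1,0,0,0.005,0,-1,0,0,0,0]
}}

```text
time: 7.85
position: [0.5104, -0.0017, 0.0939]
tool_rot: [0.728, 0.685, -0.0, -0.001]
ft_force: [-0.2, 0.0, -7.5]
grip_width: 0.0435
grip_force: 60.0
```

{"op": "arm_command", "data": {
  "deltas": [-1,0,0,0,0,-1,0,0,0,0],
  "newtons": 25
}}

```text
time: 8.1
position: [0.5111, -0.0019, 0.0948]
tool_rot: [0.728, 0.685, 0.0, 0.0]
ft_force: [-0.3, 0.2, -7.5]
grip_width: 0.0436
grip_force: 25.0
```

```bash
cat > tilt.py <<'E'
from see import *
from go import go
def tilt(tag='z'):
    go(0.511,-0.002,0.123,-3.55)
    a,d,P=shot('scene');cv2.imwrite(f'pics/{tag}.png',cv2.resize(a[120:240,80:260],(720,480),interpolation=cv2.INTER_CUBIC)[:,:,::-1])
    T=tr(world(P,d));p=bluefit(a,T)
    xm=np.percentile(p[:,0],99.5);q=p[(p[:,0]>xm-.02)&(abs(p[:,1])<.04)]
    f=np.polyfit(q[:,0],q[:,2],1);print('lip x',xm.round(4),'z',np.polyval(f,xm).round(4),'tilt deg',(8-np.degrees(np.arctan(f[0]))).round(1),len(q))
    hsv=cv2.cvtColor(a,cv2.COLOR_RGB2HSV)
    m=(hsv[...,1]<70)&(hsv[...,2]>90)&(T[...,2]>.02)&(T[...,2]<.08)&(abs(T[...,1])<.056)&(T[...,0]>-.2)&(T[...,0]<.115)
    h=np.histogram(T[m][:,0],np.arange(-.2,.12,.01))[0];print('bright px by x',dict(zip(range(-200,120,10),h.tolist())))
if __name__=='__main__':
    import sys;tilt(sys.argv[1])
E
python3 tilt.py b1
```

```text
t 8.1 pos [ 0.5111 -0.0019  0.0948] yaw -3.5 tilt [ 7.e-04 -2.e-04 -1.e+00] F [-0.3   0.23 -7.53] M [0.16 0.07 0.  ] w 0.0436 gf 25.0
tool delta before roll [-0.0001 -0.     -0.0282] roll 0.0009
tool delta after roll [-0.0001 -0.     -0.0282]
lip x -0.0637 z 0.0539 tilt deg 0.2 141
bright px by x {-200: 0, -190: 0, -180: 0, -170: 0, -160: 9, -150: 13, -140: 17, -130: 17, -120: 17, -110: 13, -100: 20, -90: 5, -80: 5, -70: 0, -60: 0, -50: 0, -40: 0, -30: 0, -20: 0, -10: 0, 0: 0, 10: 0, 20: 0, 30: 0, 40: 0, 50: 0, 60: 0, 70: 0, 80: 0, 90: 0, 100: 0}
```

{"op": "arm_command", "data": {
  "deltas": [-1,0,0,0,0,-1,0,0,0,0],
  "newtons": 16
}}

```text
time: 8.4
position: [0.5108, -0.0019, 0.0947]
tool_rot: [0.728, 0.685, 0.0, 0.0]
ft_force: [0.0, -0.7, -7.4]
grip_width: 0.0439
grip_force: 16.0
```

```bash
python3 tilt.py b2|grep -v delta
```

```text
t 8.4 pos [ 0.5108 -0.0019  0.0947] yaw -3.5 tilt [ 2.e-04 -0.e+00 -1.e+00] F [ 0.03 -0.66 -7.37] M [0.14 0.06 0.07] w 0.0439 gf 16.0
lip x -0.064 z 0.0537 tilt deg 1.2 142
bright px by x {-200: 0, -190: 0, -180: 0, -170: 0, -160: 10, -150: 13, -140: 17, -130: 19, -120: 18, -110: 14, -100: 18, -90: 5, -80: 4, -70: 0, -60: 0, -50: 0, -40: 0, -30: 0, -20: 0, -10: 0, 0: 0, 10: 0, 20: 0, 30: 0, 40: 0, 50: 0, 60: 0, 70: 0, 80: 0, 90: 0, 100: 0}
```

{"op": "arm_command", "data": {
  "deltas": [-1,0,0,0,0],
  "newtons": 13
}}

```text
time: 8.57
position: [0.5109, -0.002, 0.0946]
tool_rot: [0.728, 0.685, -0.0, 0.0]
ft_force: [0.0, -0.4, -6.9]
grip_width: 0.0437
grip_force: 13.0
```

```bash
python3 tilt.py b3|grep -v delta
```

```text
t 8.57 pos [ 0.5109 -0.002   0.0946] yaw -3.49 tilt [ 2.e-04 -3.e-04 -1.e+00] F [ 0.02 -0.42 -6.91] M [-0.03  0.06  0.04] w 0.0437 gf 13.0
lip x -0.0684 z 0.0456 tilt deg 3.6 87
bright px by x {-200: 0, -190: 0, -180: 0, -170: 5, -160: 5, -150: 21, -140: 23, -130: 18, -120: 22, -110: 18, -100: 18, -90: 0, -80: 0, -70: 0, -60: 0, -50: 0, -40: 0, -30: 0, -20: 0, -10: 0, 0: 0, 10: 0, 20: 0, 30: 0, 40: 0, 50: 0, 60: 0, 70: 0, 80: 0, 90: 0, 100: 0}
```

{"op": "arm_command", "data": {
  "deltas": [-1,0,0,0,0],
  "newtons": 11
}}

```text
time: 8.75
position: [0.5109, -0.0019, 0.0947]
tool_rot: [0.728, 0.685, 0.0, 0.0]
ft_force: [-0.0, 0.3, -6.0]
grip_width: 0.0435
grip_force: 11.0
```

```bash
python3 tilt.py b3|grep -v delta
```

```text
t 8.75 pos [ 0.5109 -0.0019  0.0947] yaw -3.49 tilt [ 3.e-04 -1.e-04 -1.e+00] F [-0.04  0.28 -6.02] M [ 0.06  0.02 -0.04] w 0.0435 gf 11.0
lip x -0.0692 z 0.0451 tilt deg 7.3 85
bright px by x {-200: 0, -190: 0, -180: 0, -170: 7, -160: 4, -150: 20, -140: 23, -130: 17, -120: 20, -110: 21, -100: 18, -90: 0, -80: 1, -70: 0, -60: 0, -50: 0, -40: 0, -30: 0, -20: 0, -10: 0, 0: 0, 10: 0, 20: 0, 30: 0, 40: 0, 50: 0, 60: 0, 70: 0, 80: 0, 90: 0, 100: 0}
```

{"op": "arm_command", "data": {
  "deltas": [-1,0,0,-0.002,0,-1,0,0,-0.002,0,-1,0,0,-0.002,0],
  "newtons": 9
}}

```text
time: 9.18
position: [0.5108, -0.0019, 0.1007]
tool_rot: [0.728, 0.685, 0.0, 0.0]
ft_force: [-0.1, -0.3, -7.2]
grip_width: 0.044
grip_force: 9.0
```

```bash
python3 tilt.py b4|grep -v delta
```

```text
t 9.18 pos [ 0.5108 -0.0019  0.1007] yaw -3.49 tilt [ 1.e-04 -1.e-04 -1.e+00] F [-0.09 -0.26 -7.23] M [-0.1   0.07  0.02] w 0.044 gf 9.0
lip x -0.0766 z 0.0422 tilt deg 13.9 55
bright px by x {-200: 0, -190: 0, -180: 11, -170: 4, -160: 10, -150: 21, -140: 26, -130: 23, -120: 26, -110: 28, -100: 7, -90: 0, -80: 0, -70: 0, -60: 0, -50: 0, -40: 0, -30: 0, -20: 0, -10: 0, 0: 0, 10: 0, 20: 0, 30: 0, 40: 0, 50: 0, 60: 0, 70: 0, 80: 0, 90: 0, 100: 0}
```

{"op": "arm_command", "data": {
  "deltas": [-1,0,0,-0.0015,0,-1,0,0,-0.0015,0]
}}

```text
time: 9.48
position: [0.5107, -0.0019, 0.1036]
tool_rot: [0.728, 0.685, -0.0, -0.0]
ft_force: [0.1, 0.2, -6.8]
grip_width: 0.0437
grip_force: 9.0
```

```bash
python3 tilt.py b5|grep -v delta
```

```text
t 9.47 pos [ 0.5107 -0.0019  0.1036] yaw -3.5 tilt [-1.e-04 -0.e+00 -1.e+00] F [ 0.13  0.25 -6.82] M [-0.1   0.04 -0.07] w 0.0437 gf 9.0
lip x -0.0793 z 0.0419 tilt deg 14.4 41
bright px by x {-200: 0, -190: 0, -180: 17, -170: 4, -160: 12, -150: 28, -140: 26, -130: 24, -120: 20, -110: 30, -100: 12, -90: 0, -80: 0, -70: 0, -60: 0, -50: 0, -40: 0, -30: 0, -20: 0, -10: 0, 0: 0, 10: 0, 20: 0, 30: 0, 40: 0, 50: 0, 60: 0, 70: 0, 80: 0, 90: 0, 100: 0}
```

{"op": "arm_command", "data": {
  "deltas": [-1,0,0,-0.0015,0,-1,0,0,-0.0015,0]
}}

```text
time: 9.78
position: [0.5109, -0.002, 0.1067]
tool_rot: [0.728, 0.685, -0.0, 0.0]
ft_force: [0.6, -1.1, -5.7]
grip_width: 0.0438
grip_force: 9.0
```

```bash
python3 tilt.py b6|grep -v delta
```

```text
t 9.78 pos [ 0.5109 -0.002   0.1067] yaw -3.49 tilt [ 3.e-04 -3.e-04 -1.e+00] F [ 0.61 -1.1  -5.66] M [-0.16  0.05  0.06] w 0.0438 gf 9.0Traceback (most recent call last):
  File "tilt.py", line 13, in <module>
    import sys;tilt(sys.argv[1])
               ~~~~^^^^^^^^^^^^^
  File "tilt.py", line 8, in tilt
    f=np.polyfit(q[:,0],q[:,2],1);print('lip x',xm.round(4),'z',np.polyval(f,xm).round(4),'tilt deg',(8-np.degrees(np.arctan(f[0]))).round(1),len(q))
    raise TypeError("expected non-empty vector for x")
TypeError: expected non-empty vector for x
```

View pics/b6.png

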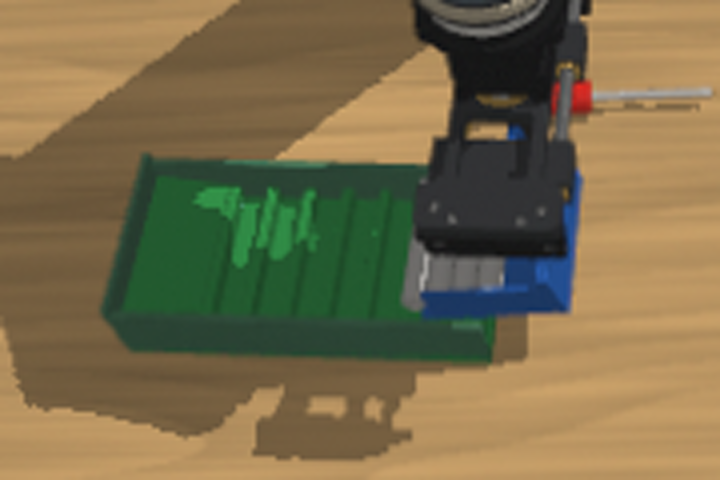

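The pins have rolled forward, and the first is going over the lip at (412, 275).

{"op": "arm_command", "data": {
  "deltas": [-1,0,0,0,0,-1,0,0,0,0,-1,0,0,0,0,-1,0,0,0,0]
}}

```text
time: 10.32
position: [0.5111, -0.0018, 0.1068]
tool_rot: [0.728, 0.685, 0.0, 0.0]
ft_force: [-0.3, -0.2, -2.0]
grip_width: 0.0439
grip_force: 9.0
```

```bash
sed -i "s/    xm=np/    if 1:\n     m=0\n    xm=np/; s/    f=np.polyfit.*/    if len(q)>5:\n     &/" tilt.py; python3 tilt.py b7|grep -v delta
```

```text
t 10.32 pos [ 0.5111 -0.0018  0.1068] yaw -3.49 tilt [ 9.e-04 -1.e-04 -1.e+00] F [-0.34 -0.23 -2.02] M [-0.05  0.01 -0.02] w 0.0439 gf 9.0
lip x -0.0829 z 0.0407 tilt deg 18.7 63
bright px by x {-200: 0, -190: 0, -180: 16, -170: 4, -160: 4, -150: 0, -140: 1, -130: 0, -120: 0, -110: 0, -100: 0, -90: 0, -80: 62, -70: 72, -60: 156, -50: 64, -40: 141, -30: 40, -20: 0, -10: 0, 0: 0, 10: 0, 20: 0, 30: 0, 40: 0, 50: 0, 60: 0, 70: 0, 80: 0, 90: 0, 100: 0}
```

View pics/b7.png

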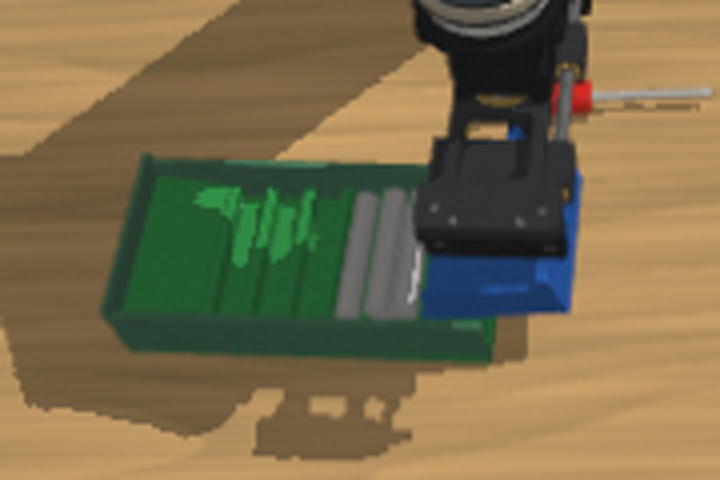

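{"op": "arm_command", "data": {
  "deltas": [-1,0,0,0,0,-1,0,0,-0.01,0,-1,0,0,-0.015,0,-1,0.01,0,-0.015,0,-1,0.03,0,0,0,-1,0.04,0,0,0,-1,0.04,0,0,0,-1,0.04,0,0,0,-1,0.03,0,0,0,-1,0.015,0,0,0],
  "newtons": 30
}}

```text
time: 11.62
position: [0.5234, 0.2042, 0.1476]
tool_rot: [0.728, 0.686, 0.001, 0.0]
ft_force: [0.6, -0.7, -2.0]
grip_width: 0.0435
grip_force: 30.0
```

```bash
python3 go.py 0.51 0.203 0.085 -3.5; cat > pins.py <<'E'
from see import *
import sys
def pins(tag,name='top'):
    a,d,P=shot(name);T=tr(world(P,d))
    hsv=cv2.cvtColor(a,cv2.COLOR_RGB2HSV)
    m=(hsv[...,1]<80)&(T[...,2]>.015)&(T[...,2]<.06)&(abs(T[...,1])<.053)&(abs(T[...,0])<.112)
    h,e=np.histogram(T[m][:,0],np.arange(-.12,.12,.004))
    for i in np.where(h>5)[0]:
        k=m&(T[...,0]>=e[i])&(T[...,0]<e[i+1]);q=T[k];print('x',round(e[i]*1e3+2),'n',h[i],'y',np.percentile(q[:,1],[2,98]).round(3),'z',np.percentile(q[:,2],[10,50,90]).round(4))
    r,c=np.where((abs(T[...,0])<.125)&(abs(T[...,1])<.065));
    cr=a[r.min():r.max(),c.min():c.max()];f=min(780/cr.shape[1],580/cr.shape[0]);cv2.imwrite(f'pics/{tag}.png',cv2.resize(cr,None,fx=f,fy=f,interpolation=cv2.INTER_CUBIC)[:,:,::-1])
pins(*sys.argv[1:])
E
python3 pins.py p1 top
```

```text
t 11.62 pos [0.5234 0.2042 0.1476] yaw -3.39 tilt [ 1.3e-03  2.0e-04 -1.0e+00] F [ 0.63 -0.74 -2.03] M [-0.    0.02  0.03] w 0.0435 gf 30.0
tool delta before roll [-0.0021 -0.0134  0.0625] roll 0.002
tool delta after roll [-0.0021 -0.0134  0.0625]
x -78 n 25 y [-0.038  0.042] z [0.0345 0.0364 0.0392]
x -74 n 83 y [-0.042  0.042] z [0.0361 0.039  0.0417]
x -70 n 72 y [-0.044  0.042] z [0.0387 0.0408 0.0427]
x -66 n 62 y [-0.043  0.043] z [0.0378 0.04   0.042 ]
x -62 n 32 y [-0.035  0.037] z [0.0352 0.0368 0.04  ]
x -58 n 72 y [-0.043  0.044] z [0.0222 0.0241 0.0262]
x -54 n 69 y [-0.042  0.044] z [0.0237 0.0255 0.0276]
x -50 n 65 y [-0.043  0.044] z [0.0227 0.0252 0.0267]
x -46 n 124 y [-0.042  0.043] z [0.0225 0.0352 0.0395]
x -42 n 74 y [-0.041  0.042] z [0.0378 0.0402 0.042 ]
x -38 n 81 y [-0.045  0.043] z [0.0382 0.0402 0.0421]
x -34 n 42 y [-0.043  0.043] z [0.0369 0.039  0.0404]
x -30 n 47 y [-0.04   0.045] z [0.024  0.0259 0.0295]
x -26 n 72 y [-0.041  0.042] z [0.0232 0.0254 0.0276]
x -22 n 53 y [-0.04   0.046] z [0.0218 0.0236 0.0259]
x -18 n 33 y [-0.041  0.044] z [0.0181 0.0206 0.0242]
```

View pics/p1.png

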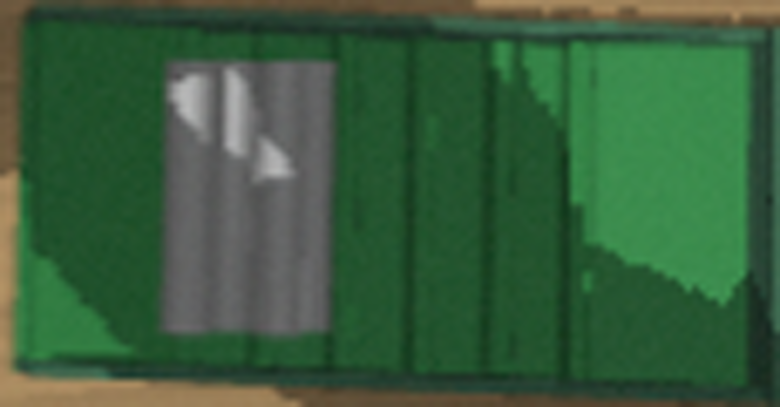

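{"op": "arm_command", "data": {
  "deltas": [-1,0,0,0.015,0,-1,0,0,0.02,0,-1,0,0,0.02,0,-1,0,0,0.005,0]
}}

```text
time: 12.18
position: [0.5218, 0.2011, 0.0846]
tool_rot: [0.729, 0.685, -0.002, -0.001]
ft_force: [-0.6, -0.3, -2.6]
grip_width: 0.0438
grip_force: 30.0
```

{"op": "arm_command", "data": {
  "deltas": [-1,0,0,0.003,0,-1,0,0,0.003,0,-1,0,0,0.003,0,-1,0,0,0.003,0,-1,0,0,0.003,0],
  "newtons": 8
}}

```text
time: 12.8
position: [0.5239, 0.2041, 0.0727]
tool_rot: [0.729, 0.685, 0.001, -0.0]
ft_force: [-2.7, 5.4, 9.9]
grip_width: 0.0437
grip_force: 8.0
```

{"op": "arm_command", "data": {
  "deltas": [-1,0,0,0.003,0,-1,0,0,0.003,0,-1,0,0,0.003,0,-1,0,0,0.003,0,-1,0,0,0.003,0,-1,0,0,0,0]
}}

```text
time: 13.55
position: [0.5239, 0.2046, 0.0582]
tool_rot: [0.729, 0.685, 0.002, -0.0]
ft_force: [-1.7, 5.6, 7.9]
grip_width: 0.0438
grip_force: 8.0
```

```bash
python3 go.py 0.523 0.204 0.0575 -3.5; python3 - <<'E'
from h import *
a,d,P=shot('scene','q1');W=world(P,d);h=cv2.cvtColor(a,cv2.COLOR_RGB2HSV)
m=(h[...,0]>100)&(h[...,0]<125)&(h[...,1]>120)&(W[...,0]>.44)&(W[...,0]<.59)&(W[...,1]>.1)&(W[...,1]<.23)&(W[...,2]>.003)
p=W[m];print(len(p),p.min(0),p.max(0)); q=p[(p[:,2]<.03)&(abs(p[:,0]-.515)<.04)]
A=np.c_[q,np.ones(len(q))][:, [0,1,3]];c,r,_,_=np.linalg.lstsq(A,q[:,2],rcond=None);print(len(q),np.degrees(np.arctan(c[:2])))
E
```

```text
t 13.55 pos [0.5239 0.2046 0.0582] yaw -3.52 tilt [ 0.0023  0.0026 -1.    ] F [-1.75  5.55  7.89] M [0.69 0.52 0.03] w 0.0438 gf 8.0
tool delta before roll [-0.0006 -0.0008  0.0007] roll -0.0004
tool delta after roll [-0.0006 -0.0008  0.0007]
764 [0.47141141 0.13482214 0.00877674] [0.57668482 0.22282321 0.16040809]
453 [-0.31144574  1.3884232 ]
```

{"op": "arm_command", "data": {
  "deltas": [-1,0,0,0,0,-1,0,0,0,0],
  "newtons": 3
}}

```text
time: 13.85
position: [0.5237, 0.2033, 0.0572]
tool_rot: [0.728, 0.685, 0.001, 0.0]
ft_force: [-0.3, 3.0, 3.7]
grip_width: 0.0441
grip_force: 3.0
```

{"op": "arm_command", "data": {
  "deltas": [1,0,0,0,0,1,0,0,0,0,1,0,0,0,0,1,0,0,0,0,1,0,0,-0.02,0,1,0,0,-0.04,0,1,0,0,-0.05,0]
}}

```text
time: 14.72
position: [0.5224, 0.2024, 0.1666]
tool_rot: [0.728, 0.685, -0.001, -0.001]
ft_force: [1.5, -0.4, 0.1]
grip_width: 0.0867
grip_force: 0.0
```

```bash
python3 go.py 0.5076 -0.0573 0.12 -3.5; python3 - <<'E'
from h import *
a,d,P=shot('scene','q1');W=world(P,d);h=cv2.cvtColor(a,cv2.COLOR_RGB2HSV)
m=(h[...,0]>100)&(h[...,0]<125)&(h[...,1]>120)&(W[...,0]>.44)&(W[...,0]<.59)&(W[...,1]>.09)&(W[...,1]<.25)&(W[...,2]>.003)
p=W[m];print(len(p),p.min(0),p.max(0)); q=p[(p[:,2]<.03)&(abs(p[:,0]-.515)<.04)&(p[:,1]<.18)]
A=np.c_[q,np.ones(len(q))][:, [0,1,3]];c,r,_,_=np.linalg.lstsq(A,q[:,2],rcond=None);print(len(q),np.degrees(np.arctan(c[:2])))
E
```

```text
t 14.72 pos [0.5224 0.2024 0.1666] yaw -3.5 tilt [-3.e-03 -6.e-04 -1.e+00] F [ 1.54 -0.44  0.09] M [-0.07  0.03  0.  ] w 0.0867 gf 0.0
tool delta before roll [-0.2601  0.0012  0.0468] roll -0.0001
tool delta after roll [-0.2601  0.0012  0.0468]
1374 [0.47056584 0.13736781 0.00302046] [0.57684973 0.23010994 0.18063119]
423 [-1.28346606 -7.3740388 ]
```

{"op": "arm_command", "data": {
  "deltas": [-1,-0.02,0,0,0,-1,-0.05,0,0,0,-1,-0.05,0,0,0,-1,-0.05,0,0,0,-1,-0.05,0,0,0,-1,-0.04,0.001,0,0,-1,0,0,0.04,0,-1,0,0,0.04,0,-1,0,0,0.03,0,-1,0,0,0,0],
  "newtons": 20
}}

```text
time: 16.02
position: [0.5051, -0.0567, 0.0537]
tool_rot: [0.729, 0.685, -0.002, -0.004]
ft_force: [0.2, 0.5, 0.5]
grip_width: 0.0019
grip_force: 0.0
```

```bash
python3 go.py 0.5075 -0.0572 0.033 -3.5; python3 pins.py p2 scene | head -30
```

```text
t 16.02 pos [ 0.5051 -0.0567  0.0537] yaw -3.54 tilt [-0.008   0.0025 -1.    ] F [0.16 0.48 0.53] M [-0.05  0.02 -0.03] w 0.0019 gf 0.0
tool delta before roll [-0.0004  0.0026  0.0207] roll -0.0007
tool delta after roll [-0.0004  0.0026  0.0207]
x -74 n 9 y [-0.017  0.045] z [0.0294 0.0383 0.0394]
x -70 n 12 y [-0.02   0.045] z [0.0345 0.0392 0.0403]
x -66 n 9 y [-0.021  0.045] z [0.0283 0.0386 0.0405]
x -62 n 6 y [-0.022  0.045] z [0.034  0.036  0.0379]
x -58 n 8 y [-0.028  0.041] z [0.0207 0.0233 0.025 ]
x -54 n 10 y [-0.029  0.043] z [0.0241 0.0254 0.0263]
x -50 n 8 y [-0.029  0.043] z [0.023  0.0241 0.0246]
x -46 n 14 y [-0.03   0.047] z [0.0226 0.0311 0.036 ]
x -42 n 13 y [-0.029  0.046] z [0.0184 0.0373 0.0397]
x -38 n 7 y [0.042 0.047] z [0.0305 0.0335 0.0397]
x -34 n 8 y [0.041 0.046] z [0.0319 0.0376 0.0394]
x -26 n 11 y [-0.03   0.044] z [0.0228 0.0248 0.0277]
x -22 n 16 y [-0.037  0.043] z [0.0229 0.0239 0.0257]
```

{"op": "arm_command", "data": {
  "deltas": [-1,0,0.0025,0.012,0,-1,0,0,0.0075,0,-1,-0.006,0,0.001,0,-1,-0.006,0,0.001,0,-1,-0.006,0,0.001,0,-1,-0.006,0,0.001,0,-1,-0.006,0,0.001,0,-1,-0.005,0,0,0,-1,-0.005,0,0,0,-1,-0.005,0,0,0,-1,-0.005,0,0,0,-1,-0.005,0,0,0]
}}

```text
time: 17.58
position: [0.5076, -0.1123, 0.0321]
tool_rot: [0.728, 0.685, -0.0, 0.0]
ft_force: [0.0, 0.1, 0.5]
grip_width: 0.0004
grip_force: 0.0
```

```bash
python3 go.py 0.5003 -0.173 0.029 -3.5; python3 pins.py p3 scene | head -30
```

```text
t 17.57 pos [ 0.5076 -0.1123  0.0321] yaw -3.48 tilt [ 2.e-04 -3.e-04 -1.e+00] F [0.03 0.05 0.45] M [-0.05  0.03  0.03] w 0.0004 gf 0.0
tool delta before roll [-0.061  -0.0036  0.0031] roll 0.0003
tool delta after roll [-0.061  -0.0036  0.0031]
x -62 n 6 y [-0.033  0.027] z [0.0178 0.0199 0.0227]
x -58 n 59 y [-0.042  0.04 ] z [0.0181 0.0223 0.0244]
x -54 n 23 y [-0.011  0.036] z [0.0229 0.0238 0.0258]
x -50 n 20 y [-0.009  0.031] z [0.0229 0.0248 0.0261]
x -2 n 6 y [-0.01  -0.003] z [0.0236 0.0249 0.0258]
```

{"op": "arm_command", "data": {
  "deltas": [-1,-0.003,-0.0036,0.001,0,-1,-0.005,0,0.0005,0,-1,-0.005,0,0,0,-1,-0.005,0,0,0,-1,-0.005,0,0,0,-1,-0.005,0,0,0,-1,-0.005,0,0,0,-1,-0.004,0,0,0,-1,-0.004,0,0,0,-1,-0.003,0,0,0,-1,0,0,0,0]
}}

```text
time: 19.0
position: [0.5013, -0.1558, 0.0306]
tool_rot: [0.728, 0.685, 0.0, 0.0]
ft_force: [-0.1, -0.9, -0.6]
grip_width: 0.0007
grip_force: 0.0
```

```bash
python3 go.py 0.5003 -0.173 0.029 -3.5; python3 pins.py p4 scene | head -30
```

```text
t 19.0 pos [ 0.5013 -0.1558  0.0306] yaw -3.51 tilt [ 1.e-04 -1.e-04 -1.e+00] F [-0.07 -0.86 -0.56] M [-0.08 -0.   -0.02] w 0.0007 gf 0.0
tool delta before roll [-0.0172  0.      0.0016] roll -0.0002
tool delta after roll [-0.0172  0.      0.0016]
x -62 n 7 y [-0.032  0.027] z [0.0185 0.0209 0.0228]
x -58 n 58 y [-0.041  0.04 ] z [0.0188 0.0221 0.0245]
x -54 n 47 y [-0.04   0.043] z [0.0236 0.0246 0.0264]
x -50 n 39 y [-0.041  0.041] z [0.0231 0.0245 0.0264]
x -46 n 21 y [-0.039  0.041] z [0.0204 0.0223 0.0241]
x -34 n 30 y [-0.038  0.039] z [0.0173 0.0198 0.023 ]
x -30 n 52 y [-0.04   0.041] z [0.0207 0.0228 0.0247]
x -26 n 45 y [-0.04   0.043] z [0.0225 0.0246 0.0259]
x -22 n 39 y [-0.039  0.041] z [0.0221 0.0239 0.0248]
x -18 n 6 y [-0.015  0.036] z [0.0206 0.0211 0.0223]
x -10 n 21 y [-0.031  0.038] z [0.0208 0.0247 0.0425]
x -6 n 44 y [-0.042  0.031] z [0.0175 0.0213 0.0259]
x -2 n 10 y [0.007 0.027] z [0.0239 0.0254 0.0301]
```

{"op": "arm_command", "data": {
  "deltas": [-1,0.002,0,0,0,-1,0,0,-0.03,0,-1,0,0,-0.05,0,-1,0,0,-0.06,0,-1,0,0,-0.05,0,-1,0.06,0,0,0,-1,0.06,0,0,0,-1,0.06,0,0,0,-1,0.05,0,0,0,-1,0,0,0,0]
}}

```text
time: 20.3
position: [0.5145, 0.0795, 0.2205]
tool_rot: [0.726, 0.687, -0.0, -0.0]
ft_force: [-0.1, -0.4, 0.0]
grip_width: 0.0005
grip_force: 0.0
```

```bash
python3 pins.py p5 top
```

```text
x -62 n 11 y [-0.014  0.015] z [0.0199 0.021  0.0222]
x -58 n 84 y [-0.042  0.043] z [0.021  0.0239 0.0265]
x -54 n 74 y [-0.041  0.044] z [0.0236 0.0257 0.0276]
x -50 n 61 y [-0.043  0.044] z [0.0229 0.0253 0.0274]
x -46 n 68 y [-0.04   0.043] z [0.0193 0.0225 0.0251]
x -34 n 56 y [-0.04   0.045] z [0.0192 0.0225 0.0254]
x -30 n 77 y [-0.041  0.044] z [0.0226 0.0249 0.0268]
x -26 n 74 y [-0.041  0.043] z [0.0242 0.0257 0.0275]
x -22 n 54 y [-0.04   0.046] z [0.0222 0.0241 0.0263]
x -18 n 33 y [-0.041  0.044] z [0.0185 0.0208 0.0242]
x -10 n 22 y [-0.032  0.039] z [0.0189 0.0217 0.0235]
x -6 n 90 y [-0.042  0.042] z [0.0198 0.0238 0.0262]
x -2 n 76 y [-0.042  0.043] z [0.024  0.0261 0.0274]
x 2 n 56 y [-0.043  0.042] z [0.0238 0.0255 0.0271]
x 6 n 64 y [-0.041  0.044] z [0.0208 0.0232 0.0254]
x 18 n 60 y [-0.045  0.043] z [0.0176 0.0213 0.0246]
x 22 n 81 y [-0.044  0.042] z [0.0224 0.0248 0.0273]
x 26 n 71 y [-0.044  0.04 ] z [0.0239 0.0259 0.0274]
x 30 n 53 y [-0.042  0.043] z [0.0225 0.0244 0.0267]
x 34 n 28 y [-0.043  0.038] z [0.0181 0.0203 0.0218]
```

View pics/p5.png

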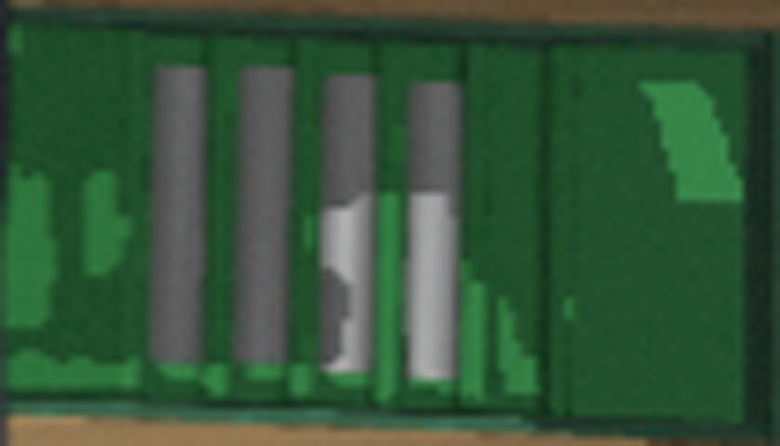

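All four pins lie down, one per groove, at tray x = -52, -26, 0 and 26. Their tops are at about 26 mm. The scoop stands level and the arm is clear.

```bash
python3 -c "
from rig import order;print(order.hand_in())"
```

```text
the job is handed in; nothing more can be done
None
```

I handed the job in at about 20 s. The last images showed all four pins fully down, one per groove, with no pins spilled and the empty scoop level on the bench. I took no final picture of the flange, oil bottle and deburring tool, but the arm never came near them; the hand-in returned no verdict.

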